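Close the plaster mould and hold it out over the catch tray

ROBOT

A 6-joint arm with a two-finger parallel gripper is mounted at the origin on the work surface. World frame = base frame: x ahead of the robot, y to its left, z up, the work surface at z = 0. Lengths are in m, angles in rad, forces in N, time in s.
With the tool pointing down it reaches from about 0.275 to 0.825 m from the base axis. Payload 5.2 kg.
Tool frame: the origin (TCP) lies between the finger pads; the fingertips stand robot.tip_reach ahead of it and the grasp point (between the pads) lies 6 mm ahead of it (robot.tip_reach is the distance from the TCP to the fingertips, in m); z points along the fingers, y is the line along which they close (so a half turn about z gives the same grasp; the last joint's range is limited). The gripper opens to 93 mm and grips with 3 to 60 N. Pads are 15 mm wide; open, the fingers measure 128 mm over their backs; the gripper's body (75 mm by 188 mm) begins 65 mm behind the grasp point.
Start: joints at [-1.465, 0.259, 1.535, -0, 1.348, -0.203], TCP at [0.167, -0.524, 0.244] pointing down, gripper open.
Joint ranges: [-3.14, 3.14], [-0.91, 2.08], [0.19, 2.58], [-1.22, 4.36], [0.22, 2.71], [-3.12, 3.12]. Speed limits (rad/s): [2.57, 2.57, 3.14, 3.14, 3.14, 3.14].

INTERFACE

Orientations are given as a rotation vector (axis times angle).
In Python, from station import state, cams, robot gives the robot as it stands.
- The arm moves only by the shell command python3 -m pendant 'ROWS' [OPENING] [FORCE]. ROWS is JSON, a list of rows, each a list of 4 numbers: the shift along the world's x, y, z in mm, then the turn about the world's z in degrees. In form: [[dx, dy, dz, yaw], ...]. A call has 1 to 8 rows; each row shifts and turns the commanded pose from where the row before left it; what a row does not reach is not made up. A row lasts 1/12 s, in which the tool goes at most 41.7 mm and 7.16 degrees, less where a joint would pass 70% of its speed; a pose out of reach is approached as far as the arm can. A call with a gripper value outside its range is refused whole. OPENING is the opening, from 0 (shut) to 1 (fully open), set as the call begins (- or left out, the last holds). The fingers move at their own pace and stop on an object; FORCE is the grip in N (left out, the last holds). Time passes only in rows, so rows that do not move let the fingers close. It gives the time, the measured TCP pose, the force, the opening and the grip force at its end, in the units of the state.
- state(): the state, without advancing time (a new reading comes with each control period).
- cams.capture(name): name is "scene" or "top"; returns a dict with "frame" (400x640x3 uint8, blue, green, red), "camera_matrix" (3x3 intrinsics, pixels), "R" (3x3) and "t" (3): a world point X has camera coordinates R X + t. Camera axes: x right, y down, z forward; pixel columns grow to the right and rows downward; lengths in m; the calibration is good to about 2 mm. A picture is of the moment at which its call begins. There is no depth.
- robot.hand_in(): hands the job in; it is judged then, once.
The state is a dict: "clock": time; "qpos": joint angles; "joint_velocities": joint speeds; "effort": joint torques, N m; "ee_pos": TCP position; "tool_rot": TCP orientation; "ft_force": force on the tool from outside, world axes, zero at the start; "wrist_torque": the same for the moment, N m; "opening": finger opening in m; "gripper_force": force on a finger pad.
Only numpy, scipy, OpenCV 4.12 (cv2) and the standard library are available. Lean on these libraries where they do the work, as an engineer would, in place of code of your own. Each camera call takes 0.05 s, during which the arm holds its last target. There are 200 camera calls.

TASK

Get the two-part casting mould ready for filling over the grey catch tray. First bring the loose plaster half squarely up against the half that is fixed to the ware board, so that no gap is left between them and their sides line up; then slide the board straight out along the riser, towards the tray, until the red line across the board lies over the riser's edge. So far out the board would tip over, so keep hold of it, level and still resting on the riser, and finish while holding it there; leave the other pots and tools where they stand.

Things in the scene. Friction and masses are not known exactly. Their poses are not given: they have to be found in the camera images.
- riser: fixed wooden riser on the table, 240 x 180 x 90 mm high (x, y, z), flat dark brown top. Origin: centre of its underside, on the table. +x points outward, to the edge over which the board slides (towards the grey tray), horizontal; z up.
- riser_edge (a point): middle of the riser's outer top edge (120 mm from the riser's centre along its +x, 90 mm above the table); axes as the riser's. The edge runs along y.
- board: loose pale wooden ware board, 320 x 120 x 12 mm, flat on the riser, red line across its middle, dark wooden grip near its inner end, a plaster mould half fixed at its outer end; 0.5 to 0.7 kg in all; 3 to 9 N slide it. Origin: middle of the underside, under the red line. +x to its outer end, y across, z up. The fixed half (50 x 60 x 80 mm high) spans x = 105 to 155, y = -30 to 30 mm.
- grip (a point): point to grasp on the board's dark grip, an upright block 18 mm thick along the board's x, 60 mm wide, 55 mm high above the board's top. The point is at x = -135, y = 0, z = 48 mm in the board's frame; axes as the board's. With the mould closed and the red line at the riser's edge, the balance point lies about 55 mm beyond the edge; some 3 to 5 N downward here keeps the board level.
- fixed_face (a point): foot of the mating face of the fixed mould half, at the board's top, x = 105 mm, y = 0 in the board's frame; the face looks along the board's -x; axes as the board's.
- line_a (a point): one end of the red line, at the board's underside, y = +60 mm; axes as the board's.
- line_b (a point): the other end of the red line, at the board's underside, y = -60 mm; axes as the board's.
- mould_half: loose white plaster mould half, blue bands, on the board inward of the fixed half, 50 (x) x 60 (y) x 80 mm high, 0.2 to 0.3 kg; grasp across its 60 mm. Origin: centre of its underside. +x points out of its mating face, 25 mm from the origin. Closed, its origin lies at x = 80, y = 0, z = 12 mm in the board's frame, its x along the board's x. It starts 15 to 50 mm short of that, askew.
- bowl: blue bowl, bystander, 124 mm across, 60 mm high; origin: centre of its underside.
- jar: amber glaze jar with white cap, bystander, 72 mm across, 110 mm high; origin: centre of its underside.
- mug: white mug, bystander, 80 mm across, 90 mm high; origin: centre of its underside.
- brush: brush lying on the table, bystander; origin: on its underside, on the table.
Not all that is in view belongs to the job. Leave any green, purple or yellow look-alike of the mould_half alone.

How it is judged:
By the outcome, as a careful person would: the job done as asked, in the order asked, and still so for the second after the job is handed in, while the arm keeps its last pose, push and grip.
It also fails if it takes over 51 s, if anything falls off the work surface, if the arm or the gripper's body presses on something with over 40 N, if the wrist force passes 120 N, or if a joint passes its speed limit or range.

## Working session

There is one attempt and no reset: what is moved stays moved. The work goes in short steps, Python scripts to look and compute and a shell command to move; the robot and the scene stay as the last step left them, time stands still between calls to the robot, and variables do not carry over. Pictures are saved under pics/ and viewed, at most 10 in all, crops included, and the job is handed in when it is done.

```bash
mkdir -p pics; ls; python3 - <<'E'
from station import state,cams,robot
import cv2
print(state()); print(robot.tip_reach)
for n in("scene","top"):
    c=cams.capture(n); cv2.imwrite(f"pics/{n}0.png",c["frame"]); print(n,c["camera_matrix"].tolist(),c["R"].tolist(),c["t"].tolist())
E
```

```text
pics
{'clock': 0.0, 'qpos': array([-1.46481536e+00,  2.59338764e-01,  1.53606573e+00, -3.49610768e-05,
        1.34800683e+00, -2.02768957e-01]), 'joint_velocities': array([ 0.00124348,  0.00095065, -0.00110337,  0.00028874,  0.00251302,
        0.00137813]), 'effort': array([-1.64833247e-03, -4.37311471e+01, -2.83999532e+01,  7.15007284e-02,
        4.14284784e-02, -1.45778554e-04]), 'ee_pos': array([ 0.16710052, -0.52347534,  0.24282692]), 'tool_rot': array([-3.10243386e+00, -4.82791674e-01, -8.46619088e-05]), 'ft_force': array([-0.12416897,  0.87332973, -0.46717758]), 'wrist_torque': array([-0.02774826, -0.05185695, -0.00289077]), 'gripper_force': 0.0, 'opening': 0.093052027742408}
0.025
scene [[446.3552004945544, 0.0, 317.9358111152114], [0.0, 446.3552004945544, 195.8430018926907], [0.0, 0.0, 1.0]] [[0.8132799144274548, 0.5818696133380965, -0.0018798570813427843], [0.4900940780244143, -0.6867395069361041, -0.5368394958444805], [-0.3136615619967982, 0.4356794724185786, -0.8436822991143041]] [-0.4456981679394142, -0.18753241008414473, 1.7438270005744207]
top [[506.46869293241053, 0.0, 315.66917486993503], [0.0, 506.46869293241053, 204.69624029197698], [0.0, 0.0, 1.0]] [[0.021500656895319575, -0.9996566961563711, 0.014973696363890171], [-0.9884810242529846, -0.02349976551751072, -0.14950928303082892], [0.14980983427278813, -0.011586666921520269, -0.988646935313517]] [-0.014084345814807959, 0.5596234932782755, 1.4054708567993472]
```

View pics/scene0.png

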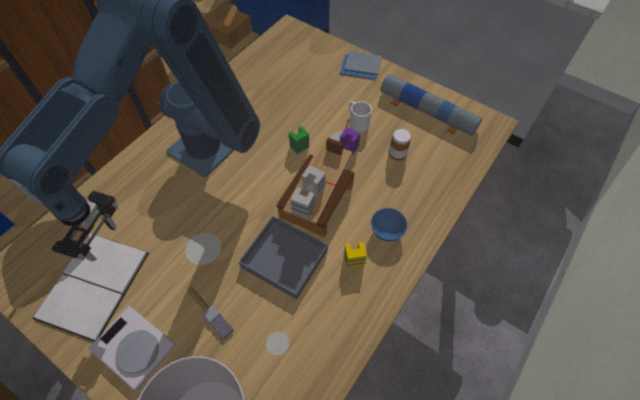

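View pics/top0.png

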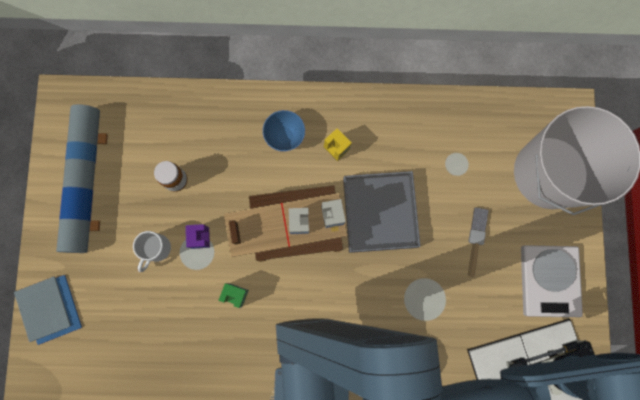

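The scene view shows the board on the riser near (315,195), with the tray at (285,255). In the top view the grip is at (235,231), the red line at (285,225), the loose half at (298,219), the fixed half at (333,212) and the tray at (380,212). There are four candidates for the loose half: white on the board at (298,219), purple at (198,237), green at (233,295) and yellow at (337,144). Only the white one on the board fits the description. I'll enlarge it to confirm.

```bash
python3 - <<'E'
import cv2
a=cv2.imread("pics/top0.png")[180:264,222:352]
cv2.imwrite("pics/topc.png",cv2.resize(a,None,fx=6,fy=6,interpolation=cv2.INTER_CUBIC))
a=cv2.imread("pics/scene0.png")[125:240,260:370]
cv2.imwrite("pics/scc.png",cv2.resize(a,None,fx=5,fy=5,interpolation=cv2.INTER_CUBIC))
E
```

```text
(no output)
```

View pics/topc.png

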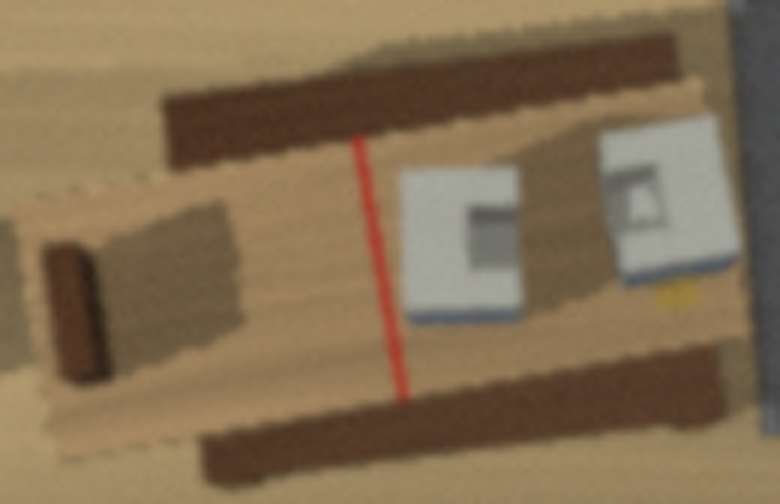

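View pics/scc.png

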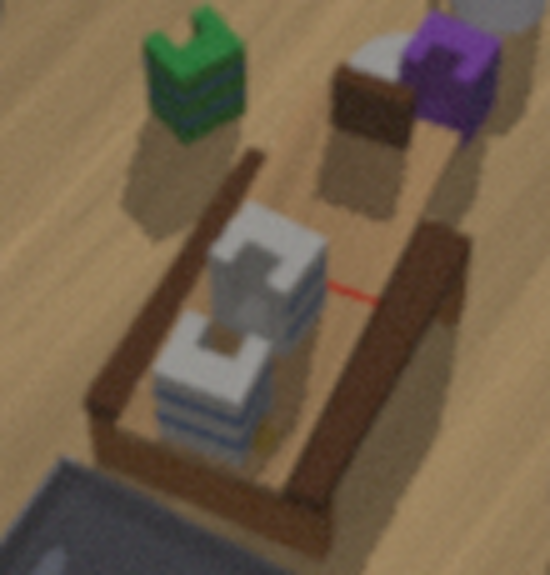

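The enlarged crops confirm the white, blue-banded half on the board, with its notched mating face towards the fixed half. In the top crop the loose half's corners are at about (401,170)-(522,313), the fixed half's at (601,135)-(738,258), and the red line runs (358,140)-(403,398). Next I'll fit the poses from both views.

```bash
cat > fit.py <<'E'
import numpy as np
from scipy.optimize import least_squares
CAL={"scene":([[446.3552,0,317.9358],[0,446.3552,195.843],[0,0,1]],[[0.8132799144274548,0.5818696133380965,-0.0018798570813427843],[0.4900940780244143,-0.6867395069361041,-0.5368394958444805],[-0.3136615619967982,0.4356794724185786,-0.8436822991143041]],[-0.4456981679394142,-0.18753241008414473,1.7438270005744207]),
"top":([[506.46869,0,315.66917],[0,506.46869,204.69624],[0,0,1]],[[0.021500656895319575,-0.9996566961563711,0.014973696363890171],[-0.9884810242529846,-0.02349976551751072,-0.14950928303082892],[0.14980983427278813,-0.011586666921520269,-0.988646935313517]],[-0.014084345814807959,0.5596234932782755,1.4054708567993472])}
def proj(cam,X):
    K,R,t=[np.array(a) for a in CAL[cam]]; p=K@(R@X+t); return p[:2]/p[2]
def fit(obs,p0,name):
    # obs: (cam,(x,y in body frame, z world) mm,(u,v) px)
    def res(p):
        c,s=np.cos(p[2]),np.sin(p[2]); r=[]
        for cam,(x,y,z),uv in obs:
            X=np.array([p[0]+(c*x-s*y)/1e3,p[1]+(s*x+c*y)/1e3,z/1e3])
            r.append(proj(cam,X)-uv)
        return np.ravel(r)
    o=least_squares(res,p0,loss="soft_l1"); r=res(o.x).reshape(-1,2)
    print(name,np.round(o.x[:2]*1e3,1),"yaw",round(np.degrees(o.x[2]),2)); print(np.round(r,1).tolist()); return o.x
def T(u,v,k=6,x0=222,y0=180): return np.array([(u+.5)/k-.5+x0,(v+.5)/k-.5+y0])
def S(u,v): return T(u,v,5,260,125)
E
python3 - <<'E'
from fit import *
p0=[.5,.05,-1.5]
board=[("top",(160,60,102),T(703,80)),("top",(160,-60,102),T(748,338)),("top",(-160,60,102),T(22,205)),("top",(-160,-60,102),T(60,458)),
("top",(0,60,102),T(358,140)),("top",(0,-60,102),T(403,398)),("scene",(0,60,102),S(380,303))]
fx=[("top",(105,30,182),T(601,135)),("top",(155,30,182),T(712,117)),("top",(155,-30,182),T(738,258)),("top",(105,-30,182),T(622,274)),
("scene",(155,-30,182),S(157,362)),("scene",(155,30,182),S(240,403)),("scene",(105,30,182),S(273,350)),("scene",(105,-30,182),S(190,310))]
b=fit(board+fx,p0,"board"); fit(board,p0,"boardonly"); fit(fx,p0,"fixedonly")
h=[("top",(-25,30,182),T(401,170)),("top",(25,30,182),T(518,168)),("top",(25,-30,182),T(522,313)),("top",(-25,-30,182),T(407,313)),
("scene",(25,-30,182),S(212,252)),("scene",(25,30,182),S(283,293)),("scene",(-25,30,182),S(328,242)),("scene",(-25,-30,182),S(258,202))]
h=fit(h,p0,"half")
r=fit([("top",(-120,90,90),T(165,97)),("top",(120,90,90),T(675,35)),("top",(120,-90,90),T(722,420)),("top",(-120,-90,90),T(205,480)),("scene",(120,90,90),S(318,500)),("scene",(-120,90,90),S(468,238))],p0,"riser")
def rel(a,b):
    c,s=np.cos(b[2]),np.sin(b[2]); d=(a[:2]-b[:2])*1e3
    return np.round([c*d[0]+s*d[1],-s*d[0]+c*d[1],np.degrees(a[2]-b[2])],1)
print("half in board",rel(h,b),"board in riser",rel(b,r))
g=b[:2]+np.array([np.cos(b[2]),np.sin(b[2])])*-.135; print("grip",g)
E
```

```text
board [494.8  82.2] yaw -78.65
[[-0.2, -0.0], [0.3, -0.2], [-2.1, -0.8], [-1.8, 0.5], [-0.1, -0.1], [-0.3, 0.1], [-0.4, 0.2], [-0.2, 0.4], [0.3, 0.1], [0.3, -0.7], [0.5, -0.0], [-0.7, 2.0], [0.0, 0.4], [0.1, -1.3], [-0.4, 0.3]]
boardonly [494.7  81. ] yaw -78.51
[[0.1, -0.1], [0.8, -0.3], [-1.7, -0.7], [-1.3, 0.7], [0.2, -0.0], [0.2, 0.2], [-0.6, 0.4]]
fixedonly [498.5  83.7] yaw -80.38
[[-0.2, 0.1], [0.4, 0.3], [-0.3, -0.3], [-0.3, -0.2], [-0.7, 1.4], [-0.2, 0.4], [0.3, -1.2], [0.0, -0.1]]
half [498.8  43.7] yaw -88.06
[[0.2, 0.2], [0.1, 0.4], [-0.3, -0.6], [-0.7, -0.4], [-0.6, 0.2], [0.5, 0.4], [0.1, 0.0], [-1.2, -0.2]]
riser [501.4  54. ] yaw -81.75
[[-0.7, -0.1], [0.3, 0.1], [0.9, 0.3], [-0.6, 1.1], [0.3, 1.2], [1.3, 0.2]]
half in board [38.5 -3.6 -9.4] board in riser [-28.8  -2.6   3.1]
grip [0.46819433 0.21453079]
```

```bash
python3 -m pendant '[[20,35,0,4.6],[20,35,0,4.6],[20,35,0,4.6],[20,35,0,4.6],[20,35,0,4.6],[20,35,0,4.6],[20,35,0,4.6],[20,35,0,4.6]]' 1; python3 -m pendant '[[20,35,0,4.6],[20,35,0,4.6],[20,35,0,4.6],[20,35,0,4.6],[20,35,0,4.6],[20,35,0,4.6],[20,35,0,4.6],[20,35,0,4.6]]'
```

```text
clock: 0.77
ee_pos: [0.3275, -0.242, 0.2435]
tool_rot: [-2.79, -1.443, -0.0]
ft_force: [0.7, -0.8, -0.6]
opening: 0.0929
gripper_force: 0.0
clock: 1.43
ee_pos: [0.4875, 0.0382, 0.2435]
tool_rot: [-2.191, -2.251, 0.0]
ft_force: [0.4, -1.1, 0.0]
opening: 0.093
gripper_force: 0.0
```

```bash
python3 -m pendant '[[11,6,0,0.4],[0,0,-35,0],[0,0,-35,0],[0,0,-27,0],[0,0,0,0]]'; python3 -m pendant '[[0,0,0,0],[0,0,0,0],[0,0,0,0],[0,0,0,0],[0,0,0,0],[0,0,0,0]]' 0.55 6
```

```text
clock: 1.85
ee_pos: [0.494, 0.0428, 0.1413]
tool_rot: [-2.182, -2.248, 0.01]
ft_force: [0.0, 0.3, -0.0]
opening: 0.0928
gripper_force: 0.0
clock: 2.35
ee_pos: [0.4991, 0.0418, 0.1479]
tool_rot: [2.187, 2.252, 0.003]
ft_force: [0.9, -0.1, 5.1]
opening: 0.06
gripper_force: 6.0
```

```bash
python3 -m pendant '[[1,0,0,3],[1,0,0,3],[1,0.5,0,3.5],[0,0,0,0],[1,-5,0,0],[1,-5,0,0],[1,-5,0,0],[0,0,0,0]]';python3 -m pendant '[[1,-5,0,0],[1,-5,0,0],[1,-5,0,0],[0,0,0,0],[0,0,0,0]]'; python3 - <<'E'
from station import state,cams
import cv2
f=cams.capture("top")["frame"]; cv2.imwrite("pics/top1.png",f)
cv2.imwrite("pics/top1c.png",cv2.resize(f[180:264,222:352],None,fx=6,fy=6,interpolation=cv2.INTER_CUBIC))
E
```

```text
clock: 3.02
ee_pos: [0.505, 0.0269, 0.1477]
tool_rot: [1.994, 2.426, 0.002]
ft_force: [-0.2, 2.3, 5.6]
opening: 0.0595
gripper_force: 6.0
clock: 3.43
ee_pos: [0.508, 0.0118, 0.1476]
tool_rot: [1.994, 2.425, 0.001]
ft_force: [-0.1, 0.5, 5.7]
opening: 0.0599
gripper_force: 6.0
```

View pics/top1c.png

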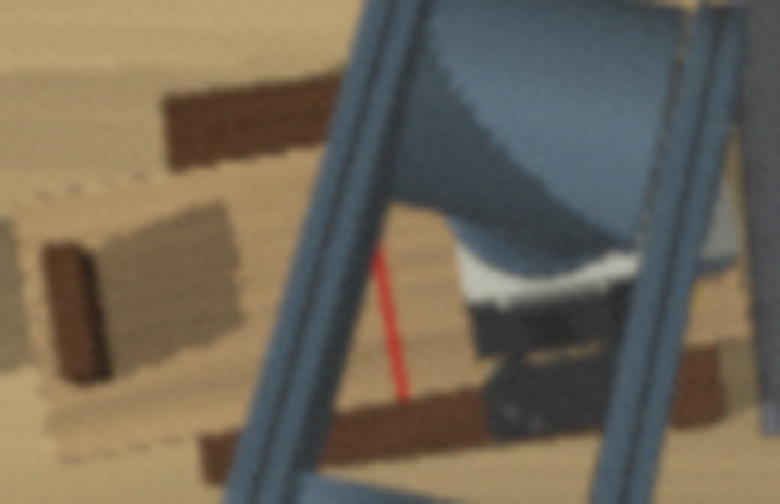

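```bash
python3 -m pendant '[[0,0,1,0],[0,0,0,0],[0,0,0,0]]'; python3 -m pendant '[[0.5,-2.5,0,0],[0.5,-2.5,0,0],[0,0,0,0]]'
```

```text
clock: 3.73
ee_pos: [0.507, 0.0122, 0.1476]
tool_rot: [-1.994, -2.427, 0.001]
ft_force: [-1.4, -1.3, 1.1]
opening: 0.0599
gripper_force: 6.0
clock: 3.98
ee_pos: [0.5083, 0.0071, 0.1476]
tool_rot: [1.994, 2.427, -0.0]
ft_force: [-0.3, 0.7, 1.2]
opening: 0.0602
gripper_force: 6.0
```

```bash
for i in 1; do python3 -m pendant '[[0.4,-2,0,0],[0,0,0,0],[0,0,0,0]]'; python3 -m pendant '[[0.4,-2,0,0],[0,0,0,0],[0,0,0,0]]'; python3 -m pendant '[[0.2,-1,0,0],[0,0,0,0],[0,0,0,0]]'; done
```

```text
clock: 4.23
ee_pos: [0.5086, 0.0053, 0.1476]
tool_rot: [1.994, 2.427, -0.0]
ft_force: [-0.6, 0.8, -0.2]
opening: 0.0599
gripper_force: 6.0
clock: 4.48
ee_pos: [0.509, 0.0033, 0.1476]
tool_rot: [1.994, 2.427, -0.0]
ft_force: [-0.5, 0.5, -0.8]
opening: 0.0599
gripper_force: 6.0
clock: 4.73
ee_pos: [0.5092, 0.0025, 0.1476]
tool_rot: [1.994, 2.427, -0.0]
ft_force: [0.1, 0.2, -0.2]
opening: 0.0599
gripper_force: 6.0
```

```bash
python3 -m pendant '[[0.2,-1,0,0],[0,0,0,0],[0,0,0,0]]'; python3 -m pendant '[[0.2,-1,0,0],[0,0,0,0],[0,0,0,0]]'; python3 -m pendant '[[0.2,-1,0,0],[0,0,0,0],[0,0,0,0]]'
```

```text
clock: 4.98
ee_pos: [0.5094, 0.0014, 0.1476]
tool_rot: [-1.994, -2.427, 0.0]
ft_force: [-0.7, 1.0, -0.2]
opening: 0.06
gripper_force: 6.0
clock: 5.23
ee_pos: [0.5096, 0.0004, 0.1476]
tool_rot: [-1.994, -2.427, 0.0]
ft_force: [0.6, 0.4, 0.2]
opening: 0.06
gripper_force: 6.0
clock: 5.48
ee_pos: [0.5096, -0.0002, 0.1476]
tool_rot: [-1.994, -2.427, -0.0]
ft_force: [-1.5, 2.0, 1.1]
opening: 0.0602
gripper_force: 6.0
```

```bash
python3 -m pendant '[[0.2,-1,0,0],[0,0,0,0],[0,0,0,0]]'; python3 -m pendant '[[0.2,-1,0,0],[0,0,0,0],[0,0,0,0]]'
```

```text
clock: 5.73
ee_pos: [0.5098, -0.0013, 0.1476]
tool_rot: [-1.994, -2.427, -0.0]
ft_force: [-0.8, 3.4, 0.5]
opening: 0.0598
gripper_force: 6.0
clock: 5.98
ee_pos: [0.5101, -0.0025, 0.1476]
tool_rot: [-1.994, -2.427, 0.0]
ft_force: [-0.9, 3.7, -0.3]
opening: 0.0601
gripper_force: 6.0
```

```bash
python3 -m pendant '[[0,0,0,0],[0,0,0,0],[0,0,0,0],[0,0,20,0],[0,0,35,0],[0,0,35,0],[0,0,10,0]]' 1; python3 -c "
from station import state;print(state()['qpos'])"
```

```text
clock: 6.57
ee_pos: [0.5126, -0.0034, 0.253]
tool_rot: [1.989, 2.421, 0.005]
ft_force: [1.4, -0.1, 1.0]
opening: 0.0926
gripper_force: 0.0
[-2.24064064e-01  1.79613369e-01  1.61355845e+00 -5.25951091e-04
  1.33976328e+00 -4.19050685e-01]
```

```bash
python3 -m pendant '[[-5,27,0,7],[-5,27,0,7],[-5,27,0,7],[-5,27,0,7],[-5,27,0,7],[-5,27,0,7],[-5,27,0,7],[-5,27,0,7]]'; python3 - <<'E'
from station import state,cams
import cv2
f=cams.capture("top")["frame"]; g=cams.capture("scene")["frame"]
cv2.imwrite("pics/top2.png",f); cv2.imwrite("pics/scene2.png",g)
a=cv2.resize(f[180:264,222:352],None,fx=6,fy=6,interpolation=cv2.INTER_CUBIC)
cv2.imwrite("pics/top2c.png",a)
cv2.imwrite("pics/scene2c.png",cv2.resize(g[125:240,260:370],None,fx=5,fy=5,interpolation=cv2.INTER_CUBIC))
E
```

```text
clock: 7.23
ee_pos: [0.47, 0.2145, 0.2475]
tool_rot: [0.612, 3.081, -0.0]
ft_force: [-0.1, -0.2, 0.2]
opening: 0.0927
gripper_force: 0.0
```

View pics/top2c.png

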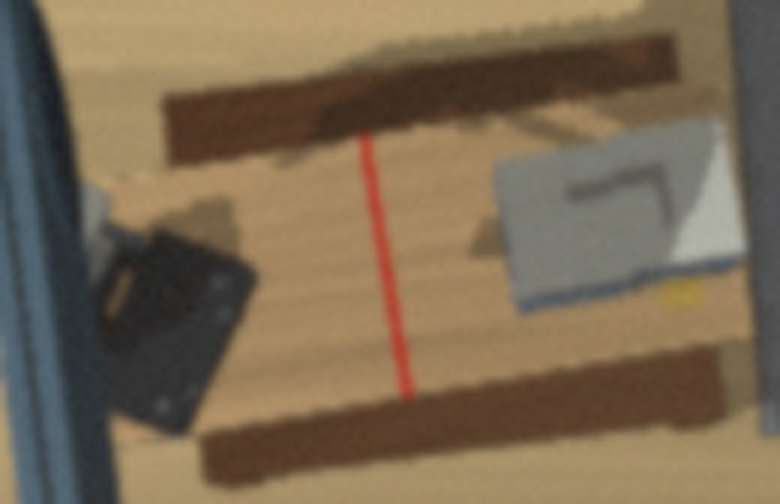

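The two halves now meet at (493..745, 115..310), and the red line has moved about 2 mm. I'll take a closer crop to check the joint and the side alignment.

```bash
python3 - <<'E'
import cv2,numpy as np
f=cv2.imread("pics/top2.png")[194:238,298:352];g=cv2.imread("pics/scene2.png")[160:222,285:332]
a=cv2.resize(f,(540,440),interpolation=cv2.INTER_CUBIC);b=cv2.resize(g,(376,496),interpolation=cv2.INTER_CUBIC)
a=cv2.resize(f,(432,352),interpolation=cv2.INTER_CUBIC)
o=np.zeros((496,800,3),np.uint8);o[:352,:424]=a[:,:424];o[:,424:]=b
cv2.imwrite("pics/z2.png",cv2.convertScaleAbs(o,alpha=1.4))
E
```

```text
(no output)
```

View pics/z2.png

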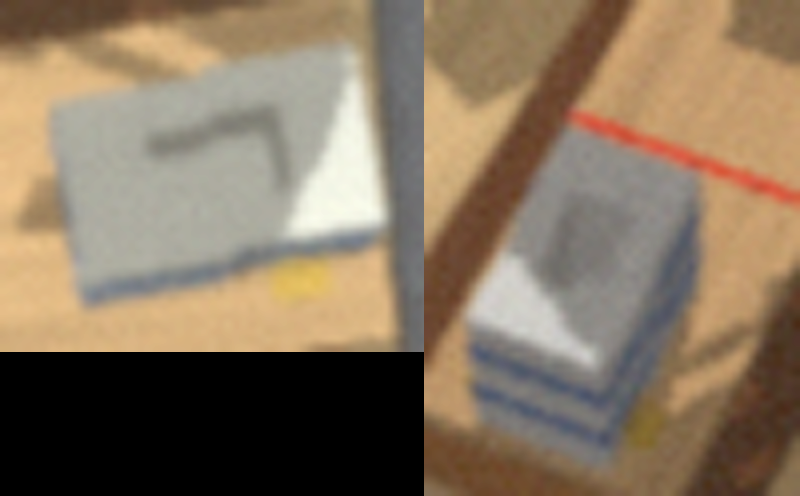

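```bash
python3 - <<'E'
import cv2,numpy as np
f=cv2.imread("pics/top2.png").astype(float); d=(f[...,0]-f[...,2])/(f.sum(2)+1)  # wood negative, grey ~0, blue positive
def cross(p,th,up):
    for i in range(len(p)-1):
        if (p[i]<th<=p[i+1]) if up else (p[i]>th>=p[i+1]): return i+(th-p[i])/(p[i+1]-p[i])
    return np.nan
print("col top whiteblue bottom")
for c in range(305,346,2):
    p=d[190:245,c]; t=cross(p,-.06,True)+190
    k=int(t)+8; w=cross(d[k:245,c],.07,True)+k; b=cross(d[k:245,c],-.06,False)+k
    print(c,np.round([t,w,b],2))
E
```

```text
col top whiteblue bottom
305 [206.99    nan 216.83]
307 [206.48    nan 227.37]
309 [205.99    nan 231.57]
311 [205.77    nan 231.14]
313 [205.37    nan 230.74]
315 [204.77    nan 230.53]
317 [204.39    nan 230.12]
319 [203.9     nan 229.66]
321 [203.8     nan 229.43]
323 [203.03    nan 229.07]
325 [202.17    nan 228.56]
327 [201.71    nan 227.45]
329 [200.98    nan 226.66]
331 [200.92    nan 226.28]
333 [200.73    nan 225.57]
335 [199.99    nan 225.23]
337 [199.73    nan 225.22]
339 [199.6     nan 224.98]
341 [199.41    nan 224.79]
343 [205.21    nan 224.55]
345 [212.03    nan 222.99]
```

The joint is closed, but the edge profile shows the loose half about 2.5 mm towards the riser's -y side (lower in the image). I'll measure the yaws precisely before regripping.

```bash
cat >> fit.py <<'E'
def world(cam,uv,z):
    K,R,t=[np.array(a) for a in CAL[cam]]; d=R.T@np.linalg.inv(K)@np.array([*uv,1]); c=-R.T@t
    return (c+d*(z-c[2])/d[2])[:2]*1e3
def line(cam,pts,z):
    import cv2
    W=np.array([world(cam,p,z) for p in pts],np.float32)
    vx,vy,x,y=cv2.fitLine(W,cv2.DIST_HUBER,0,.01,.01).ravel()
    return np.degrees(np.arctan2(vy,vx)),x,y
def edge(img,cols,r0,r1):  # strongest |gradient| sub-pixel row per column, r0/r1 linear in col
    out=[]
    for c in cols:
        a,b=int(r0(c)),int(r1(c)); p=np.abs(np.diff(img[a:b,c])); i=p.argmax()
        w=p[max(i-1,0):i+2]; out.append((c,a+.5+(np.arange(max(i-1,0),max(i-1,0)+len(w))*w).sum()/w.sum()))
    return out
E
python3 - <<'E'
from fit import *
import cv2
f=cv2.imread("pics/top0.png").astype(float); r=f[...,2]
n=lambda u,v:T(u,v)
def L(p,q,h):
    (a,b),(c,d)=T(*p),T(*q); g=lambda x:b+(d-b)*(x-a)/(c-a); return (lambda x:g(x)-h+.5),(lambda x:g(x)+h+1.5)
for nm,p,q,z,c0,c1 in [("riser far",(165,97),(675,35),.09,252,332),("board far/strip",(170,170),(690,85),.102,253,332),("board near/strip",(205,430),(715,345),.102,258,340),("riser near",(215,485),(715,422),.09,260,338)]:
    e=edge(r,range(c0,c1),*L(p,q,4)); print(nm,np.round(line("top",e,z),2))
for nm in("top0","top2"):
    f=cv2.imread(f"pics/{nm}.png").astype(float); m=np.clip(f[...,2]-f[...,1]-70,0,None)[195:255,275:300]
    ys=np.arange(205,244); pts=[]
    for y in ys:
        w=m[y-195]; 
        if w.sum()>20: pts.append(((w*np.arange(275,300)).sum()/w.sum(),y))
    print(nm,"red",len(pts),np.round(line("top",pts,.102),2))
E
```

```text
riser far [-80.72 591.13  81.93]
board far/strip [-78.38 560.19  63.94]
board near/strip [-78.31 437.66  61.62]
riser near [-81.37 413.54  38.95]
top0 red 39 [ 11.72 492.24  81.01]
top2 red 39 [ 11.41 483.78  76.9 ]
```

```bash
python3 -m pendant '[[5,-27,0,-7],[5,-27,0,-7],[5,-27,0,-7],[5,-27,0,-7],[5,-27,0,-7],[5,-27,0,-7],[5,-27,0,-7],[5,-27,0,-7]]'; python3 -m pendant '[[0,0,0,0],[0,0,0,0]]'
```

```text
clock: 8.0
ee_pos: [0.5102, -0.005, 0.2476]
tool_rot: [2.004, 2.418, -0.001]
ft_force: [0.8, 0.2, 0.4]
opening: 0.0932
gripper_force: 0.0
clock: 8.17
ee_pos: [0.5103, -0.0046, 0.2473]
tool_rot: [-1.999, -2.424, 0.001]
ft_force: [-0.1, 0.2, -0.4]
opening: 0.0934
gripper_force: 0.0
```

```bash
python3 -m pendant '[[2.2,2,0,0.4],[0,0,-35,0],[0,0,-35,0],[0,0,-30,0],[0,0,0,0],[0,0,0,0],[0,0,0,0]]'; python3 -m pendant '[[0,0,0,0],[0,0,0,0],[0,0,0,0],[0,0,0,0],[0,0,0,0],[0,0,0,0]]' 0.55 12; python3 -m pendant '[[0.2,-1,0,0],[0,0,0,0],[0,0,0,0]]' 0.55 5
```

```text
clock: 8.75
ee_pos: [0.5134, 0.0001, 0.1492]
tool_rot: [1.983, 2.435, 0.001]
ft_force: [0.2, -0.1, -0.4]
opening: 0.0927
gripper_force: 0.0
clock: 9.25
ee_pos: [0.5122, -0.0006, 0.148]
tool_rot: [1.986, 2.434, -0.0]
ft_force: [-2.7, -0.9, 4.7]
opening: 0.0599
gripper_force: 12.0
clock: 9.5
ee_pos: [0.5123, -0.0009, 0.1479]
tool_rot: [-1.985, -2.434, -0.001]
ft_force: [-2.4, 3.5, 5.4]
opening: 0.0599
gripper_force: 5.0
```

```bash
python3 -m pendant '[[0,0,1,0],[0.2,-1,0,0],[0,0,0,0],[0,0,0,0]]'; python3 -m pendant '[[0.1,-0.5,0,0],[0,0,0,0],[0,0,0,0]]'; python3 -m pendant '[[0,0,0,0],[0,0,0,0],[0,0,0,0],[0,0,20,0],[0,0,35,0],[0,0,35,0],[0,0,10,0]]' 1;python3 -m pendant '[[-5,27,0,7],[-5,27,0,7],[-5,27,0,7],[-5,27,0,7],[-5,27,0,7],[-5,27,0,7],[-5,27,0,7],[-5,27,0,7]]'
cat > side.py <<'E'
import sys,cv2
from fit import *
from station import cams
f=cams.capture("top")["frame"]; cv2.imwrite(f"pics/{sys.argv[1]}.png",f); cv2.imwrite(f"pics/{sys.argv[1]}s.png",cams.capture("scene")["frame"])
f=f.astype(float); d=(f[...,0]-f[...,2])/(f.sum(2)+1)
def cross(p,th,up):
    for i in range(len(p)-1):
        if (p[i]<th<=p[i+1]) if up else (p[i]>th>=p[i+1]): return i+(th-p[i])/(p[i+1]-p[i])
    return np.nan
for a,b in((307,322),(330,342)):
    for nm in(0,1):
        pts=[]
        for c in range(a,b):
            t=cross(d[190:245,c],-.06,True)+190; k=int(t)+8
            pts.append((c,t if nm==0 else cross(d[k:245,c],-.06,False)+k))
        an,x,y=line("top",pts,.182 if nm==0 else .17); print(a,nm,round(an,2),"x at y=-2:",round(x+(-2-y)/np.tan(np.radians(-78.5)),2))
m=np.clip(f[...,2]-f[...,1]-70,0,None); pts=[]
for y in range(205,244):
    w=m[y,275:345]
    if w.sum()>20: pts.append(((w*np.arange(275,345)).sum()/w.sum(),y))
print("red",np.round(line("top",pts,.102),2))
E
python3 side.py top3
```

```text
clock: 9.83
ee_pos: [0.5126, -0.0023, 0.1483]
tool_rot: [-1.985, -2.434, 0.0]
ft_force: [-0.8, 2.1, -1.7]
opening: 0.0596
gripper_force: 5.0
clock: 10.08
ee_pos: [0.5127, -0.0031, 0.1483]
tool_rot: [-1.985, -2.434, 0.001]
ft_force: [-0.7, 1.9, -3.2]
opening: 0.06
gripper_force: 5.0
clock: 10.67
ee_pos: [0.5154, -0.0038, 0.2543]
tool_rot: [1.981, 2.428, 0.006]
ft_force: [0.9, -0.4, -0.2]
opening: 0.0927
gripper_force: 0.0
clock: 11.33
ee_pos: [0.4727, 0.2141, 0.2488]
tool_rot: [0.601, 3.083, -0.0]
ft_force: [0.9, 0.2, 0.1]
opening: 0.0926
gripper_force: 0.0
307 0 -76.88 x at y=-2: 541.16
307 1 -81.3 x at y=-2: 476.2
330 0 -77.35 x at y=-2: 542.43
330 1 -77.66 x at y=-2: 477.55
red [ 11.54 484.12  74.84]
```

```bash
python3 - <<'E'
import cv2
from fit import *
# gradient-based, both cameras; shift of loose vs fixed side edge
for nm in("top2","top3"):
    f=cv2.imread(f"pics/{nm}.png").astype(float); d=(f[...,0]-f[...,2])/(f.sum(2)+1)*500
    for lab,r0,z in(("far",205.0,.182),("near-bottom",231.0,.165)):
        g=lambda c:r0-.19*(c-313)
        o=[]
        for a,b in((308,322),(329,341)):
            e=edge(d,range(a,b),lambda c:g(c)-3,lambda c:g(c)+5); an,x,y=line("top",e,z)
            med=np.median([ (w:=world("top",p,z))[0]+(-2-w[1])/np.tan(np.radians(-78.5)) for p in e]); o+=[round(an,1),round(float(med),2)]
        print(nm,lab,o,"diff",round(o[3]-o[1],2))
a=cv2.imread("pics/top3.png")[194:238,298:352];b=cv2.imread("pics/top3s.png")[160:222,285:332]
o=np.zeros((496,800,3),np.uint8);o[:352,:424]=cv2.resize(a,(432,352),interpolation=cv2.INTER_CUBIC)[:,:424];o[:,424:]=cv2.resize(b,(376,496),interpolation=cv2.INTER_CUBIC)
cv2.imwrite("pics/z3.png",cv2.convertScaleAbs(o,alpha=1.4))
E
```

```text
top2 far [np.float32(-77.8), 540.57, np.float32(-77.8), 543.68] diff 3.11
top2 near-bottom [np.float32(-78.9), 473.85, np.float32(-78.9), 476.7] diff 2.85
top3 far [np.float32(-77.1), 542.75, np.float32(-77.5), 543.79] diff 1.04
top3 near-bottom [np.float32(-78.9), 476.39, np.float32(-77.6), 477.07] diff 0.68
```

View pics/z3.png

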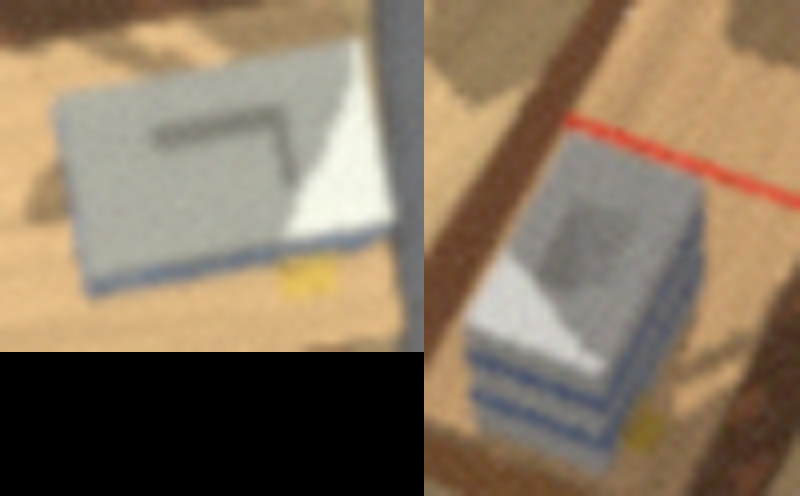

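The sides now line up to within about 1 mm in both views, with no gap visible. Next is the grip.

```bash
python3 -m pendant '[[-4,-4.6,0,7],[0,0,0,7],[0,0,0,7],[0,0,0,7],[0,0,0,5.7],[0,0,-5,0],[0,0,0,0]]' 0.6;  python3 -m pendant '[[0,0,-30,0],[0,0,-30,0],[0,0,-30,0],[0,0,-9,0],[0,0,0,0],[0,0,0,0],[0,0,0,0]]'
```

```text
clock: 12.02
ee_pos: [0.4688, 0.2076, 0.2427]
tool_rot: [0.301, -3.126, 0.001]
ft_force: [0.2, 0.0, -0.7]
opening: 0.0566
gripper_force: 0.0
clock: 12.6
ee_pos: [0.4702, 0.2086, 0.1463]
tool_rot: [-0.307, 3.124, 0.0]
ft_force: [0.5, 0.2, 0.6]
opening: 0.0558
gripper_force: 0.0
```

```bash
python3 -m pendant '[[-1,0,-1,0.3],[0,0,0,0],[0,0,0,0],[0,0,0,0],[0,0,0,0],[0,0,0,0],[0,0,0,0]]' 0.1 25;  python3 -m pendant '[[0,0,0,0],[0,0,0,0]]'; python3 side.py top4 | tail -1
```

```text
clock: 13.18
ee_pos: [0.4679, 0.2087, 0.1438]
tool_rot: [-0.317, 3.125, 0.001]
ft_force: [-0.5, 1.5, 1.2]
opening: 0.0183
gripper_force: 25.0
clock: 13.35
ee_pos: [0.4679, 0.2087, 0.1438]
tool_rot: [-0.317, 3.125, 0.001]
ft_force: [-1.4, 1.8, 2.0]
opening: 0.0179
gripper_force: 25.0
red [ 11.67 463.75  69.92]
```

```bash
python3 - <<'E'
import cv2
from fit import *
F=[cv2.imread(f"pics/top{i}.png").astype(float)[...,2] for i in (0,2,3,4)]
def ends(f,rows,u0,h=5):
    o=[]
    for r in rows:
        c=int(round(u0)); p=np.abs(np.diff(f[r,c-h:c+h+1])); i=p.argmax(); s=slice(max(i-1,0),i+2); k=np.arange(len(p))[s]
        o.append((c-h+.5+(k*p[s]).sum()/p[s].sum(),r))
    return o
for f in F:
    A=ends(f,range(188,192),T(677,60)[0]);B=ends(f,range(240,249),T(720,390)[0])
    C=ends(f,range(198,206),T(167,130)[0]);D=ends(f,range(253,259),T(204,455)[0])
    W=[np.median([world("top",p,.09) for p in X],0) for X in(A,B,C,D)]
    print([np.round(w,1).tolist() for w in W])
    e=W[0]-W[1]; print(" outer edge dir",round(np.degrees(np.arctan2(e[1],e[0])),2),"inner",round(np.degrees(np.arctan2(*(W[2]-W[3])[::-1])),2))
u=np.array([np.cos(np.radians(-81)),np.sin(np.radians(-81))])
print("along-u: outer",[round(float(W[i]@u),1) for i in(0,1)],"inner",[round(float(W[i]@u),1) for i in(2,3)])
print("red origin along u",np.array([496,76.4])@u, "across",np.array([496,76.4])@np.array([-u[1],u[0]]))
E
```

```text
[[596.5, -52.6], [445.7, -77.0], [557.1, 183.4], [409.1, 161.6]]
 outer edge dir 9.2 inner 8.4
[[596.5, -52.3], [445.7, -76.4], [557.1, 184.0], [409.1, 161.0]]
 outer edge dir 9.08 inner 8.81
[[596.5, -52.0], [445.7, -76.4], [557.1, 183.9], [409.1, 161.5]]
 outer edge dir 9.17 inner 8.59
[[596.5, -52.3], [445.7, -76.8], [557.1, 183.9], [409.1, 161.4]]
 outer edge dir 9.25 inner 8.64
along-u: outer [144.9, 145.6] inner [-94.5, -95.4]
red origin along u 2.1321054384860076 across 501.84501006426194
```

Riser yaw is about -81.0° and the board about -78.4°. The grip has to move (28, -140) mm and turn -2.5° in total, so I'll slide in stages and watch the forces.

```bash
python3 -m pendant '[[0.4,-2,0,-0.1],[0.8,-4,0,-0.2],[1.2,-6,0,-0.2],[1.2,-6,0,-0.2],[1.2,-6,0,-0.2],[1.2,-6,0,-0.2],[1,-5,0,-0.1],[0.4,-2,0,0]]';  python3 -m pendant '[[0.4,-2,0,0],[0.8,-4,0,-0.2],[1.2,-6,0,-0.2],[1.2,-6,0,-0.2],[1.2,-6,0,-0.2],[1.2,-6,0,-0.2],[1,-5,0,-0.1],[0.4,-2,0,0]]'
```

```text
clock: 14.12
ee_pos: [0.4755, 0.1712, 0.1438]
tool_rot: [-0.284, 3.128, 0.001]
ft_force: [-0.8, 4.9, 3.0]
opening: 0.0178
gripper_force: 25.0
clock: 14.78
ee_pos: [0.4828, 0.1343, 0.1438]
tool_rot: [-0.254, 3.131, 0.001]
ft_force: [-0.8, 5.9, 3.9]
opening: 0.0177
gripper_force: 25.0
```

```bash
python3 -m pendant '[[0.4,-2,-0.3,0],[0.8,-4,-0.3,0],[1.2,-6,-0.4,-0.1],[1.2,-6,0,-0.1],[1.2,-6,0,0],[1.2,-6,0,0],[1,-5,0,0],[0.4,-2,0,0]]';  python3 -m pendant '[[0.4,-2,-0.3,0],[0.8,-4,-0.2,0],[1.2,-6,0,0],[0.8,-4,0,0],[0.4,-2,0,0],[0,0,0,0],[0,0,0,0]]'; python3 - <<'E'
import cv2,numpy as np
from station import cams
a=cams.capture("top")["frame"];b=cams.capture("scene")["frame"]
cv2.imwrite("pics/top5.png",a);cv2.imwrite("pics/scene5.png",b)
o=np.zeros((560,800,3),np.uint8)
o[:448]=0
x=cv2.resize(a[175:267,235:375],None,fx=3,fy=3,interpolation=cv2.INTER_CUBIC);o[:x.shape[0],:x.shape[1]]=x
y=cv2.resize(b[130:242,272:367],None,fx=4,fy=5,interpolation=cv2.INTER_CUBIC);o[:560,420:]=y
cv2.imwrite("pics/z5.png",o)
E
```

```text
clock: 15.45
ee_pos: [0.4906, 0.098, 0.1438]
tool_rot: [-0.248, 3.13, 0.002]
ft_force: [-1.4, 7.5, 10.2]
opening: 0.018
gripper_force: 25.0
clock: 16.03
ee_pos: [0.4945, 0.0802, 0.1438]
tool_rot: [-0.248, 3.129, 0.002]
ft_force: [-0.9, 7.1, 12.7]
opening: 0.0178
gripper_force: 25.0
```

View pics/z5.png

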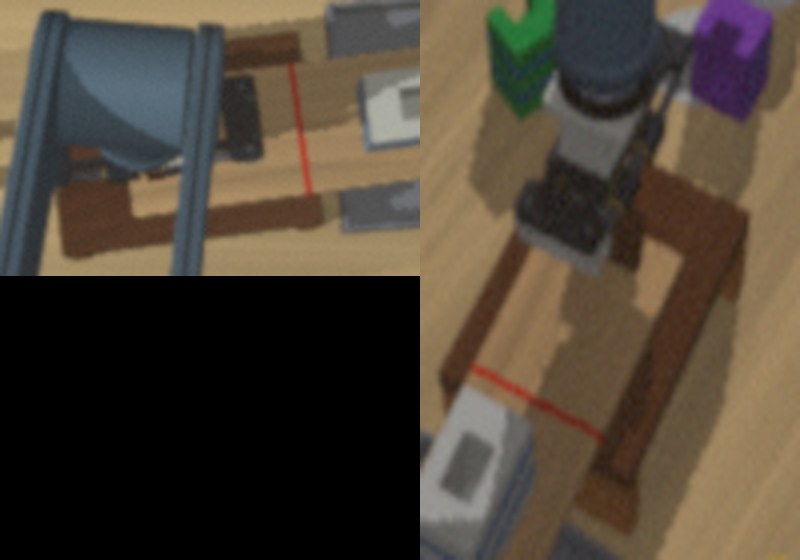

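The board is level on the riser, with the red line at (293,65)-(310,193) just short of the riser's edge (300-322). I'll measure what's left.

```bash
cat > red.py <<'E'
import sys,cv2
from fit import *
f=cv2.imread(sys.argv[1]).astype(float); m=np.clip(f[...,2]-f[...,1]-40,0,None); c0,c1=int(sys.argv[2]),int(sys.argv[3]); pts=[]
for y in range(199,238):
    w=m[y,c0:c1]*(f[y,c0:c1,1]<f[y,c0:c1,2]*.55)
    if w.sum()>20: pts.append(((w*np.arange(c0,c1)).sum()/w.sum(),y))
an,x,y=line("top",pts,.102); u=np.array([np.cos(np.radians(-81)),np.sin(np.radians(-81))]); v=np.array([-u[1],u[0]])
W=[world("top",p,.102) for p in pts]; print(len(pts),"dir",round(an,2),"along mean",round(float(np.array([x,y])@u),1),"ends",[round(float(w@u),1) for w in(W[0],W[-1])],"across",[round(float(w@v),1) for w in(W[0],W[-1])],"target 145.2")
E
python3 red.py pics/top5.png 328 342
```

```text
39 dir 9.05 along mean 133.4 ends [133.4, 133.5] across [553.6, 448.1] target 145.2
```

```bash
python3 -m pendant '[[0.3,-1.6,0.4,0],[0.5,-3,0,0],[0.5,-3,0,0],[0.3,-2.4,0,0],[0.2,-1.6,0,0],[0,0,0,0],[0,0,0,0]]'; python3 - <<'E'
import cv2,numpy as np
from station import cams
a=cams.capture("top")["frame"];b=cams.capture("scene")["frame"]
cv2.imwrite("pics/top6.png",a);cv2.imwrite("pics/scene6.png",b)
E
python3 red.py pics/top6.png 332 348
```

```text
clock: 16.72
ee_pos: [0.496, 0.0686, 0.1438]
tool_rot: [-0.249, 3.13, 0.002]
ft_force: [-1.8, 6.7, 10.5]
opening: 0.0181
gripper_force: 25.0
39 dir 9.12 along mean 145.1 ends [145.5, 144.6] across [551.9, 446.6] target 145.2
```

```bash
python3 - <<'E'
import cv2,numpy as np
a=cv2.imread("pics/top6.png");b=cv2.imread("pics/scene6.png")
o=np.zeros((600,800,3),np.uint8)
x=cv2.resize(a[185:249,315:395],(480,384),interpolation=cv2.INTER_CUBIC);o[:384,:480]=x
y=cv2.resize(b[165:265,262:325],(320,508),interpolation=cv2.INTER_CUBIC);o[:508,480:]=y
cv2.imwrite("pics/z6.png",cv2.convertScaleAbs(o,alpha=1.3))
E
```

```text
(no output)
```

View pics/z6.png

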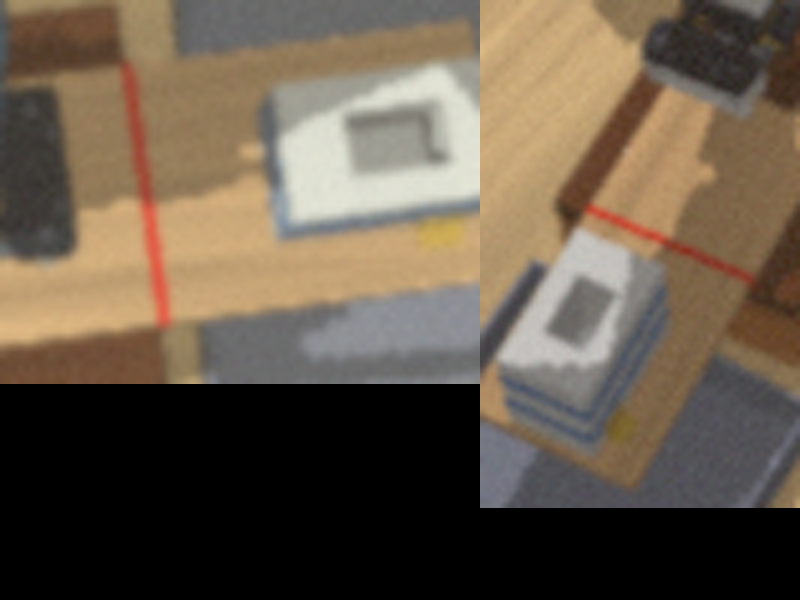

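The mould is closed and its sides are flush. The red line, (128,65)-(163,322) in the crop, continues the riser's edge, and the board is level and held, so I'm handing in.

```bash
python3 -c "
from station import robot;print(robot.hand_in())"
```

```text
the job is handed in; nothing more can be done
None
```

I handed in the job at about 17 s: the mould is closed with its sides lined up to within about 1 mm, and the arm holds the board level on the riser with the red line within 1 mm of its edge; the verdict wasn't shown.

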